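# Back the carver's ratchet turntable off by one tooth

### The arm

A 6-joint arm with a two-finger parallel gripper is mounted at the origin on the work surface. World frame = base frame: x ahead of the robot, y to its left, z up, the work surface at z = 0. Lengths are in m, angles in rad, forces in N, time in s.
With the tool pointing down it reaches from about 0.375 to 0.975 m from the base axis. Payload 3.8 kg.
Tool frame: the origin (TCP) lies at the very end of the fingers, on their centre line; the grasp point (between the pads) lies 19 mm behind it; z points along the fingers, y is the direction in which the jaws open and shut (so a half turn about z gives the same grasp; the last joint's range is limited). The gripper opens to 85 mm and grips with 20 to 120 N. Pads are 22 mm wide; open, the fingers measure 114 mm over their backs; the gripper's body (76 mm by 85 mm) begins 54 mm behind the grasp point. The pads swing forward as they close: fully open they stand 13 mm farther back than shut.
Start: joints at [-1.265, 0.264, 1.604, -0, 1.274, -0.037], TCP at [0.227, -0.636, 0.231] pointing down, gripper open.
Joint ranges: [-2.63, 2.63], [-0.94, 2.18], [0.31, 2.57], [-1.31, 4.45], [0, 2.66], [-2.55, 2.55]. Speed limits (rad/s): [2.57, 2.57, 3.14, 3.14, 3.14, 3.14].

### API

Orientations are given as a rotation vector (axis times angle).
In Python, from workcell import read_state, read_camera, camera_info, finish_job gives the robot as it stands. The module is installed in compiled form; this text tells all that it offers.
- The arm moves only by the tool play_rows, never from a script. Its argument "motion" is a list of rows, each a list of 5 numbers: the shift along the tool's x, y, z in units of 1000 mm (1.0 is 1000 mm), then the turn about the tool's z in units of 2 pi rad (1.0 is 2 pi rad), then the finger opening in mm, from 0 to 85.4. A call has 1 to 5 rows; each row shifts and turns the commanded pose from where the row before left it, along the tool's axes as they then stand; what a row does not reach is not made up. A row lasts 1/8 s, in which the tool goes at most 62.5 mm and 10.7 degrees, less where a joint would pass 70% of its speed; a pose out of reach is approached as far as the arm can. A call with a number of a shift or a turn outside -1 to 1 is refused whole. A call with a gripper value outside its range is refused whole. The fingers move at their own pace and stop on an object; "squeeze" is the grip in N (left out, the last holds). Time passes only in rows, so rows that do not move let the fingers close. It gives the time, the measured TCP pose, the force and the opening at its end, in the units of the state.
- read_state(): the state, without advancing time (a new reading comes with each control period).
- read_camera(name): name is "scene" or "top" or "wrist"; returns the picture (420x560x3 uint8, red, green, blue); there is no depth.
- camera_info(name): a dict with "intrinsics" (3x3 intrinsics, pixels), "pose" (4x4, takes a point from camera to world coordinates). Camera axes: x right, y down, z forward; pixel columns grow to the right and rows downward; lengths in m; the calibration is good to about 2 mm. A picture is of the moment at which its call begins: read the wrist's pose just before it. camera_info takes no time and is no camera call; for the wrist camera it gives the pose at the moment of the call.
- finish_job(): hands the job in, once; it reports no verdict.
The state is a dict: "time": time; "q": joint angles; "joint_vel": joint speeds; "joint_torque": joint torques, N m; "tool_pos": TCP position; "tcp_rot": TCP orientation; "wrist_force": force on the tool from outside, world axes, zero at the start; "torque": the same for the moment, N m; "width": opening from 0.0 (shut) to 1.0 (fully open).
Only numpy, scipy, OpenCV 4.12 (cv2) and the standard library are available. Lean on these libraries where they do the work, as an engineer would, in place of code of your own. Each camera call takes 0.05 s, during which the arm holds its last target. There are 200 camera calls.

### The job

The ratchet turntable with the carving on it has been clicked on one tooth too far. With a fingertip, push the ball of the pawl back so that the pawl lifts out of the teeth and rests tipped back on its stop; then push a peg of the turntable to turn it back by exactly one tooth (clockwise seen from above), and tip the pawl forward again so that it drops fully down between the teeth. Only push, lightly: grip and lift nothing with the gripper, and leave the things lying around where they are.

Things in the scene. Friction and masses are not known exactly. Their poses are not given: they have to be found in the camera images.
- stand: Dark steel base of the ratchet turntable, fixed to the bench, 230 x 230 x 22 mm. Origin on the turntable's vertical axis at bench height; z up, turned about z only. 'Stand' figures in the other entries are x, y, z in this frame. The pawl lies along the base's -y side, its nose to +x; its hinge axis is along y through stand (-75, -92, 66) mm.
- turntable (a joint): Turn about the stand's z, rad; positive anticlockwise from above (forward), so turning back lowers it. Starts within 0.05 of 0. One tooth is 0.628 rad (ten teeth): one tooth back is about -0.63. Stiff bearing (0.2 N m, 3 N at a peg): does not coast, stays where left. With the pawl down the teeth stop it turning back after a few mm; forward, they lift the pawl.
- turntable_top (a point): Centre of the aluminium turntable's top face, z = 46 mm. Disc radius 105 mm. On its rim a crown of 12 mm high ramp teeth (radius 81 to 103 mm, tops at z = 58 mm); inside, five upright pegs and, in the middle, a round wooden carving (radius 50 mm, up to z = 71 mm).
- peg (a point): Centre of the top (z = 110 mm) of one of five equal upright wooden push pegs, 14 mm thick, from z = 46 to 110 mm, 67 mm from the axis: the one on the side away from the pawl. At joint 0 it stands at 108 degrees in the stand frame (from +x towards +y), the others every 72 degrees. Pushing it 42 mm round the axis, roughly to the stand's +x, turns the table back one tooth.
- pawl (a joint): Angle of the steel pawl, rad: 0 = down in the teeth (start), 0.7 = tipped fully back on its stop, nose well above the teeth. It tips by its own weight: below about 0.35 it falls down into the teeth, above that it falls back onto the stop and stays there. Moving it takes about 1 N at the ball; lightly damped.
- pawl_ball (a point): Centre of the 28 mm steel ball on the pawl's upright 8 mm stalk, 58 mm from the hinge axis. Down: at stand (-63, -92, 123) mm. Pushed about 39 mm to the stand's -x, it lifts the nose and tips the pawl onto its stop, ball then at stand (-103, -92, 117) mm. Pushed back to +x past the balance point, the pawl drops again.
- pawl_nose (a point): Lower tip of the pawl's nose (8 mm thick, 16 mm wide), 75 mm from the hinge to the stand's +x; down it is at stand (0, -92, 48) mm, in the 26 mm gap between two teeth. The arm from hinge to nose is 16 mm wide, top at z = 74 mm.
- offcut: Bystander, not to be disturbed: loose light-wood offcut block, 70 x 45 x 35 mm. Origin on the bench under it.
- gouge: Bystander, not to be disturbed: loose carving gouge lying flat, 210 mm long, 22 mm thick handle. Origin on the bench under it.
- tape_roll: Bystander, not to be disturbed: loose paper ring (tape roll) lying flat, 80 mm outside, 24 mm high. Origin on the bench under it.
- mallet: Bystander, not to be disturbed: loose wooden mallet lying on its side, head 70 mm thick and 110 mm long, 250 mm overall; origin under the neck. 
- water_bottle: Bystander, not to be disturbed: loose clear bottle, 64 mm thick, 200 mm tall. Origin on the bench under it.
- mug: Bystander, not to be disturbed: loose white mug, 80 mm wide, 90 mm tall. Origin on the bench under it.
- glue_bottle: Bystander, not to be disturbed: loose white glue bottle, 48 mm thick, 120 mm tall. Origin on the bench under it.

How it is judged:
By the outcome, as a careful person would: the job done as asked, in the order asked, and still so for the second after the job is handed in, with the robot touching nothing.
It also fails if it takes over 51 s, if anything falls off the work surface, if the arm or the gripper's body presses on something with over 40 N, if the wrist force passes 120 N, or if a joint passes its speed limit or range.

## Working session

There is one attempt and no reset: what is moved stays moved. The work goes in short steps, Python scripts to look and compute and a tool call to move; the robot and the scene stay as the last step left them, time stands still between calls to the robot, and variables do not carry over. Pictures are saved under pics/ and viewed, about 8 in all and at most 12, crops included, and the job is handed in when it is done.

Besides the shell and the picture viewer there is one more tool, called as a command line: name --pt "numbers of a row" for each row, then --argument value for the rest. play_rows: Moves the arm, as the interface text tells. Shifts and turns lie within -1 to 1; 1 stands for 1000 mm of shift or 2 pi rad of turn. Its arguments: {"type":"object","properties":{"motion":{"type":"array","items":{"type":"array","items":{"type":"number"}}},"squeeze":{"type":"number"}},"required":["motion"]}

```bash
mkdir -p pics
python3 - <<'E'
from workcell import *
import cv2,numpy as np
np.set_printoptions(precision=4,suppress=True)
print(read_state())
for n in("scene","top"):
    im=read_camera(n);cv2.imwrite(f"pics/{n}0.png",im[:,:,::-1]);c=camera_info(n);print(n,c["intrinsics"],c["pose"])
E
```

```text
{'time': 0.0, 'q': array([-1.2649,  0.2648,  1.6054, -0.    ,  1.2737, -0.0369]), 'joint_vel': array([-0.0017, -0.0006,  0.001 , -0.0002, -0.0008, -0.0012]), 'joint_torque': array([  0.0011, -51.5111, -36.7316,  -0.0003,   0.013 ,   0.    ]), 'tool_pos': array([ 0.2267, -0.635 ,  0.2299]), 'tcp_rot': array([-3.0934, -0.5354,  0.0005]), 'wrist_force': array([ 0.0046, -0.6892,  0.5564]), 'torque': array([0.0494, 0.0149, 0.0083]), 'width': 0.9991636575165093}
scene [[526.6282   0.     279.9361]
 [  0.     526.6282 195.9455]
 [  0.       0.       1.    ]] [[ 0.8344  0.4355 -0.3378  1.1036]
 [ 0.5511 -0.6476  0.5262 -0.7483]
 [ 0.0104 -0.6252 -0.7804  1.1979]
 [ 0.      0.      0.      1.    ]]
top [[422.556    0.     280.4325]
 [  0.     422.556  209.8627]
 [  0.       0.       1.    ]] [[-0.0178 -0.9754  0.2199  0.3895]
 [-0.9998  0.0173 -0.0043 -0.0178]
 [ 0.0004 -0.2199 -0.9755  1.1271]
 [ 0.      0.      0.      1.    ]]
```

View pics/top0.png

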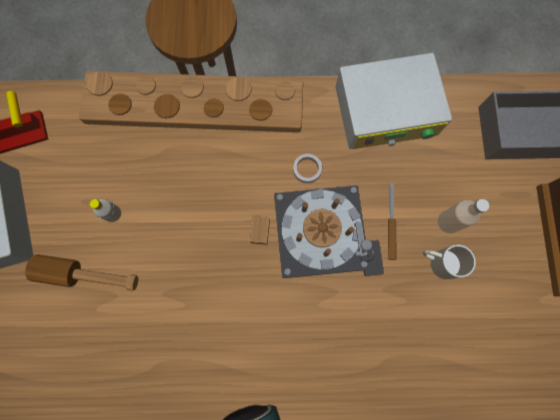

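View pics/scene0.png

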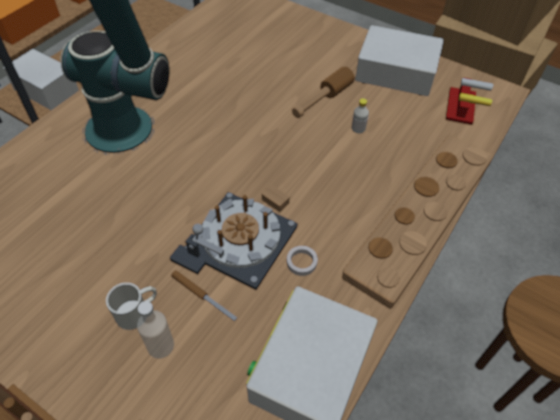

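The top view shows the stand near (320,230), with the pawl on its right side (-y) and the ball near (367,246). The stand frame is nearly aligned with world. I'll zoom in on both views.

Run:
```python
import cv2,numpy as np
a=cv2.imread("pics/top0.png")[175:290,265:395];b=cv2.imread("pics/scene0.png")[185:295,165:305]
a=cv2.resize(a,None,fx=4,fy=4,interpolation=3)[:,:];b=cv2.resize(b,None,fx=4,fy=4,interpolation=3)
cv2.imwrite("pics/ta.png",a);cv2.imwrite("pics/sb.png",b)
```

```text
(no output)
```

View pics/ta.png

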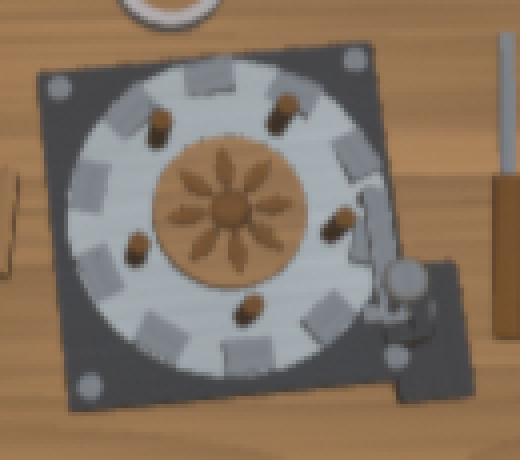

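View pics/sb.png

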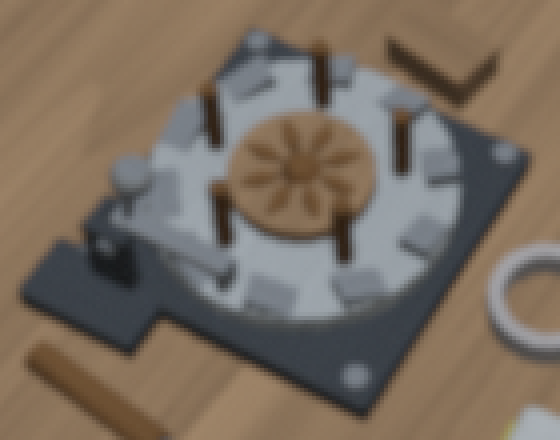

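The crops show the base corner screws at top-crop (60,88), (355,59), (397,357) and (90,386). The ball is at (407,278) in the top crop and (131,175) in the scene crop. The peg tops show as dark rods in both.

```bash
cat > h.py <<'E'
import numpy as np,cv2
from workcell import camera_info
np.set_printoptions(precision=4,suppress=True)
def ray(n,p,c=None):
    c=c or camera_info(n);T=np.array(c["pose"]);d=T[:3,:3]@np.linalg.solve(c["intrinsics"],[p[0],p[1],1]);return T[:3,3],d/np.linalg.norm(d)
def plane(n,p,z,c=None):
    o,d=ray(n,p,c);return o+d*(z-o[2])/d[2]
def tri(*r):
    A=[np.eye(3)-np.outer(d,d) for o,d in r];return np.linalg.solve(sum(A),sum(a@o for a,(o,d) in zip(A,r)))
def proj(n,P,c=None):
    c=c or camera_info(n);T=np.linalg.inv(c["pose"]);q=np.array(c["intrinsics"])@(T[:3,:3]@P+T[:3,3]);return q[:2]/q[2]
E
python3 - <<'E'
from h import *
tc=lambda u,v:(265+u/4-.375,175+v/4-.375); sc=lambda u,v:(165+u/4-.375,185+v/4-.375)
S=[plane("top",tc(*p),.024) for p in[(60,88),(355,59),(397,357),(90,386)]]
print(np.array(S));C=np.mean(S,0);print("mean",C)
# image up=+x, right=-y : TL=(+,+) TR=(+,-) BR=(-,-) BL=(-,+)
yaws=[];
for i,j,a in[(3,0,0),(2,1,0),(1,0,np.pi/2),(2,3,np.pi/2)]:
    d=S[j]-S[i];yaws.append(np.arctan2(d[1],d[0])-a);print(np.linalg.norm(d))
print("yaw",yaws)
S2=[plane("scene",sc(*p),.024) for p in[(258,40),(505,150),(356,376)]];print("scene",np.array(S2),(S2[0]+S2[2])/2, )
y=np.mean(yaws);R=np.array([[np.cos(y),-np.sin(y),0],[np.sin(y),np.cos(y),0],[0,0,1]]);C[2]=0
w=lambda s:C+R@(np.array(s)/1000)
ball=tri(ray("top",tc(407,278)),ray("scene",sc(131,175)));print("ball tri",ball,"pred",w((-63,-92,123)), "stand",R.T@(ball-C)*1000)
inv=lambda n,p:(4*(p-np.array([265,175] if n=="top" else [165,185])+.375))
for n in("top","scene"):
  print(n,"ball",inv(n,proj(n,w((-63,-92,123)))))
  for k in range(5):
    t=np.radians(108+72*k);print(k,inv(n,proj(n,w((67*np.cos(t),67*np.sin(t),110)))),w((67*np.cos(t),67*np.sin(t),110)))
for z,nm in((.025,''),):
  from workcell import read_state
E
```

```text
[[ 0.6747 -0.0211  0.024 ]
 [ 0.6914 -0.221   0.024 ]
 [ 0.4903 -0.2371  0.024 ]
 [ 0.4751 -0.037   0.024 ]]
mean [ 0.5829 -0.129   0.024 ]
0.20025542195443727
0.2018091964212029
0.20056518750778327
0.20058549772438933
yaw [np.float64(0.07981710407132916), np.float64(0.07991575752199948), np.float64(0.08343238073496129), np.float64(0.07568580450593676)]
scene [[ 0.4722 -0.0338  0.024 ]
 [ 0.6711 -0.0169  0.024 ]
 [ 0.6881 -0.2182  0.024 ]] [ 0.5801 -0.126   0.024 ]
ball tri [ 0.5272 -0.2259  0.1268] pred [ 0.5274 -0.2258  0.123 ] stand [-63.1981 -92.0949 126.7764]
top ball [406.2709 279.2512]
0 [138.8097 238.2858] [ 0.5572 -0.0672  0.11  ]
1 [251.9601 303.5504] [ 0.5161 -0.1344  0.11  ]
2 [346.3363 218.2161] [ 0.5673 -0.1942  0.11  ]
3 [291.2144 103.4628] [ 0.6401 -0.164   0.11  ]
4 [164.9401 115.4779] [ 0.6338 -0.0855  0.11  ]
scene ball [132.9756 178.4146]
0 [322.3221  46.909 ] [ 0.5572 -0.0672  0.11  ]
1 [210.5382  86.3348] [ 0.5161 -0.1344  0.11  ]
2 [216.8468 185.1633] [ 0.5673 -0.1942  0.11  ]
3 [339.3177 205.502 ] [ 0.6401 -0.164   0.11  ]
4 [402.2902 117.1681] [ 0.6338 -0.0855  0.11  ]
```

Both views agree to about 3 mm: axis near (0.582,-0.128), yaw near 0.08, table angle near 0, and the ball triangulates where expected. Next I'll raise the arm, shut the fingers and align the tool with the stand.

play_rows --pt "0 0 -0.035 0.021 0" --pt "0 0 -0.035 0.021 0" --pt "0.037 -0.038 0 0 0" --pt "0.037 -0.038 0 0 0" --pt "0.037 -0.038 0 0 0" --squeeze 20

```text
time: 0.72
tool_pos: [0.3291, -0.5119, 0.3007]
tcp_rot: [-3.138, -0.123, 0.0]
wrist_force: [0.5, 0.3, 1.0]
width: 0.003
```

play_rows --pt "0.037 -0.038 0 0 0" --pt "0.037 -0.038 0 0 0" --pt "0.037 -0.038 0 0 0" --pt "0.037 -0.038 0 0 0" --pt "0.037 -0.038 0 0 0"

```text
time: 1.35
tool_pos: [0.4986, -0.3078, 0.3008]
tcp_rot: [-3.139, -0.124, 0.001]
wrist_force: [1.1, -1.2, 0.7]
width: -0.003
```

play_rows --pt "0.037 -0.038 0 0 0" --pt "0.037 -0.038 0 0 0" --pt "0 0 0.05 0 0" --pt "0 0 0.05 0 0" --pt "0 0 0 0 0"

```text
time: 1.98
tool_pos: [0.5619, -0.2257, 0.1954]
tcp_rot: [-3.134, -0.124, 0.017]
wrist_force: [-0.5, 0.2, -0.5]
width: -0.001
```

```bash
cat >> h.py <<'E'
from workcell import read_state,read_camera
C=np.array([.582,-.128,0]);y=.08;R=np.array([[np.cos(y),-np.sin(y),0],[np.sin(y),np.cos(y),0],[0,0,1]])
def st():
    s=read_state();print("t",round(s["time"],2),"tcp",s["tool_pos"],"stand mm",(R.T@(s["tool_pos"]-C)*1000).round(1),"rot",s["tcp_rot"],"F",s["wrist_force"].round(1),"w",round(s["width"],3));return s
def view(name):
    a=read_camera("top")[175:290,250:395,::-1];b=read_camera("scene")[165:295,165:305,::-1]
    a=cv2.resize(a,(435,345),interpolation=2);b=cv2.resize(b,(364,338),interpolation=2)
    o=np.zeros((345,800,3),np.uint8);o[:,:435]=a;o[:338,436:]=b;cv2.imwrite("pics/"+name,o)
E
python3 - <<'E'
from h import *
st();c=camera_info("wrist");im=read_camera("wrist");cv2.imwrite("pics/w1.png",im[:,:,::-1]);print(c["pose"])
np.savez("w1.npz",im=im,pose=c["pose"],K=c["intrinsics"])
E
```

```text
t 1.98 tcp [ 0.5619 -0.2257  0.1954] stand mm [-27.8 -95.8 195.4] rot [-3.1339 -0.1245  0.0165] F [-0.5  0.2 -0.5] w -0.001
[[ 0.0791 -0.9516 -0.2969  0.6348]
 [-0.9969 -0.0768 -0.0193 -0.2205]
 [-0.0044  0.2975 -0.9547  0.3357]
 [ 0.      0.      0.      1.    ]]
```

View pics/w1.png

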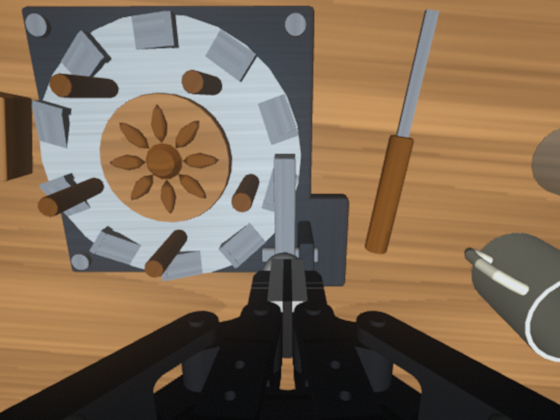

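The wrist view shows screws at (37,25), (295,24) and (81,262), and peg tops near (61,85), (193,82), (50,204), (156,266) and (242,199). The closed fingers are just beside the hidden ball at about (290,262). I'll use it to refine the axis and the table angle.

Run:
```python
from h import *
d=np.load("w1.npz");c=dict(pose=d["pose"],intrinsics=d["K"])
S=[plane("w",p,.024,c) for p in[(37,25),(295,24),(81,262)]];print(np.array(S),"axis",(S[1]+S[2])/2,np.linalg.norm(S[0]-S[1]),np.linalg.norm(S[0]-S[2]))
e=S[0]-S[2];f=S[0]-S[1];print("yaw",np.arctan2(e[1],e[0]),np.arctan2(f[1],f[0])-np.pi/2)
for p in[(61,85),(193,82),(50,204),(156,266),(242,199)]:
    s=R.T@(plane("w",p,.110,c)-C)*1000;print(s,np.hypot(*s[:2]),np.degrees(np.arctan2(s[1],s[0])))
```

```text
[[ 0.6731 -0.0214  0.024 ]
 [ 0.6895 -0.221   0.024 ]
 [ 0.4722 -0.0375  0.024 ]] axis [ 0.5808 -0.1293  0.024 ] 0.20028862560945257 0.20152258662846786
yaw 0.08023957880280987 0.08189299538097528
[ 52.508   37.4813 110.    ] 64.5130674342781 35.519995660878266
[ 54.0938 -40.372  110.    ] 67.49843199724802 -36.735158703674685
[-20.3724  58.1964 110.    ] 61.65919546101387 109.29330059673835
[-64.4505  -5.8417 110.    ] 64.71473194792699 -174.82095102719734
[-16.9657 -66.4252 110.    ] 68.55754412430649 -104.32764077475794
```

play_rows --pt "0 0 0.035 0 0" --pt "0 0 0.035 0 0" --pt "0 0 0.014 0 0" --pt "0 0 0 0 0" --pt "0 0 0 0 0"

```text
time: 2.65
tool_pos: [0.5674, -0.2286, 0.1198]
tcp_rot: [3.137, 0.124, 0.005]
wrist_force: [-0.1, -0.1, 0.8]
width: 0.0
```

```bash
sed -i 's/C=np.array(\[.582,-.128,0\])/C=np.array([.581,-.129,0])/' h.py; python3 -c "
from h import *
st();view('v2.png')"
```

```text
t 2.65 tcp [ 0.5674 -0.2286  0.1198] stand mm [-21.5 -98.1 119.8] rot [3.1375 0.1236 0.0054] F [-0.1 -0.1  0.8] w 0.0
```

View pics/v2.png

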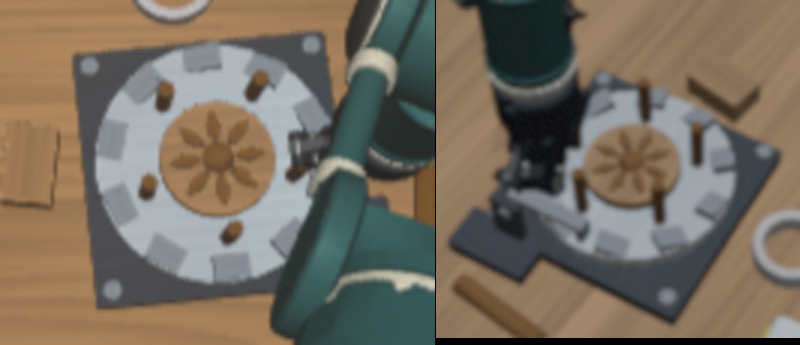

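The fingertips are down beside the pawl and the pawl is still in the teeth. Next I lower 9 mm and push slowly to stand -x.

play_rows --pt "-0.005 -0.004 0.009 0 0" --pt "-0.008 0 0 0 0" --pt "-0.006 0 0 0 0" --pt "-0.006 0 0 0 0" --pt "-0.006 0 0 0 0"

```text
time: 3.38
tool_pos: [0.5341, -0.2264, 0.1085]
tcp_rot: [3.139, 0.124, 0.0]
wrist_force: [0.1, 0.1, 0.9]
width: 0.005
```

play_rows --pt "-0.006 0 0 0 0" --pt "-0.006 0 0 0 0" --pt "-0.005 0 0 0 0" --pt "0 0 0 0 0" --pt "0 0 0 0 0"

```text
time: 4.0
tool_pos: [0.5178, -0.2276, 0.1083]
tcp_rot: [3.139, 0.124, 0.0]
wrist_force: [0.7, 0.5, -0.3]
width: -0.0
```

```bash
python3 -c "
from h import *
st()
im=read_camera('wrist');cv2.imwrite('pics/w3.png',im[:,:,::-1])"
```

```text
t 4.0 tcp [ 0.5178 -0.2276  0.1083] stand mm [-70.9 -93.2 108.3] rot [3.1391 0.1238 0.0004] F [ 0.7  0.5 -0.3] w -0.0
```

View pics/w3.png

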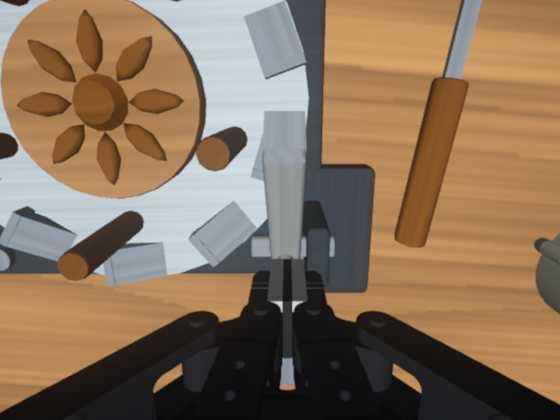

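The nose is raised. I nudge 4 mm more, back off, lift and check from above on the way to the peg.

play_rows --pt "-0.004 0 0 0 0" --pt "0 0 0 0 0" --pt "0.012 0 0 0 0" --pt "0.006 0 -0.05 0 0" --pt "0 0 -0.05 0 0"

```text
time: 4.68
tool_pos: [0.5323, -0.2261, 0.2087]
tcp_rot: [-3.138, -0.125, 0.002]
wrist_force: [-0.2, 0.6, 0.2]
width: 0.002
```

play_rows --pt "0 -0.04 0 0 0" --pt "0 -0.04 0 0 0" --pt "0 -0.04 0 0 0" --pt "0 -0.04 0 0 0" --pt "0 0 0 0 0"

```text
time: 5.3
tool_pos: [0.5194, -0.0645, 0.2085]
tcp_rot: [-3.138, -0.13, -0.001]
wrist_force: [0.3, -0.6, 0.2]
width: -0.001
```

```bash
python3 -c "
from h import *
st()
view('v4.png')"
```

```text
t 5.3 tcp [ 0.5194 -0.0645  0.2085] stand mm [-56.2  69.2 208.5] rot [-3.1383 -0.1296 -0.0009] F [ 0.3 -0.6  0.2] w -0.001
```

View pics/v4.png

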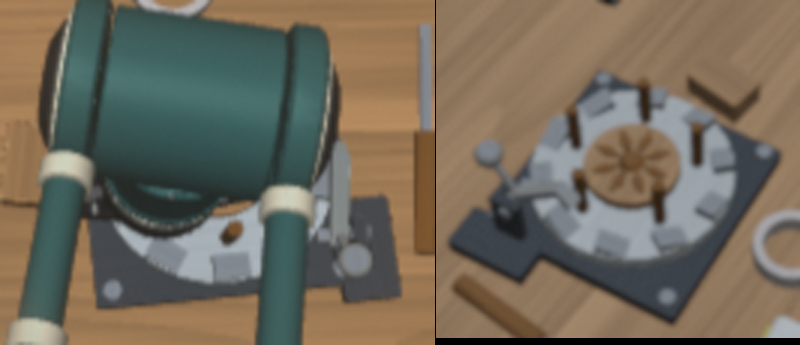

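The scene view (ball at (488,152), leaning back, nose up near (575,190)) confirms the pawl is on its stop. Next I descend behind the peg and push to +x.

play_rows --pt "0 0.003 0.045 0 0" --pt "0 0 0.045 0 0" --pt "0 0 0.038 0 0" --pt "0 0 0 0 0" --pt "0 0 0 0 0"

```text
time: 6.02
tool_pos: [0.5204, -0.0708, 0.0815]
tcp_rot: [3.139, 0.123, 0.003]
wrist_force: [0.1, -0.8, 0.9]
width: 0.0
```

play_rows --pt "0.008 0 0 0 0" --pt "0.006 0 0 0 0" --pt "0.006 0 0 0 0" --pt "0.006 0 0 0 0" --pt "0.006 0 0 0 0"

```text
time: 6.65
tool_pos: [0.5502, -0.0667, 0.0797]
tcp_rot: [-3.138, -0.124, 0.004]
wrist_force: [-4.7, 2.5, 1.3]
width: 0.002
```

play_rows --pt "0.006 0 0 0 0" --pt "0.005 0 0 0 0" --pt "0.005 0 0 0 0" --pt "0 0 0 0 0" --pt "0 0 0 0 0"

```text
time: 7.28
tool_pos: [0.5682, -0.0667, 0.0808]
tcp_rot: [3.138, 0.124, 0.004]
wrist_force: [0.1, 0.0, -0.3]
width: -0.001
```

```bash
python3 -c "
from h import *
st()
view('v5.png')
c=camera_info('wrist');im=read_camera('wrist');cv2.imwrite('pics/w5.png',im[:,:,::-1]);np.savez('w5.npz',pose=c['pose'],K=c['intrinsics'])"
```

```text
t 7.28 tcp [ 0.5682 -0.0667  0.0808] stand mm [-7.8 63.2 80.8] rot [3.1382 0.1238 0.0037] F [ 0.1  0.  -0.3] w -0.001
```

View pics/w5.png

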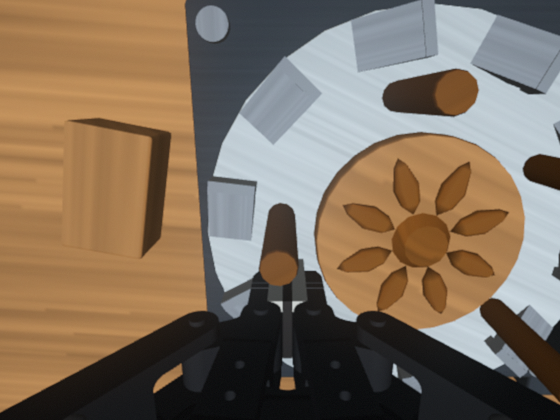

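The finger is pushing the peg (top at (277,268)), and the next peg's top is at (457,91). I compute the table angle now.

```bash
python3 -c "
from h import *
d=np.load('w5.npz');c=dict(pose=d['pose'],intrinsics=d['K'])
sc=plane('w',(212,23),.024,c);print('screw',R.T@(sc-C)*1000,'expect 100,100')
m=R.T@(plane('w',(421,240),.071,c)-C)*1000;print('carving ctr',m)
for p in[(457,91),(277,268)]:
    s=R.T@(plane('w',p,.110,c)-C)*1000;print(s,np.hypot(*s[:2]),np.degrees(np.arctan2(s[1],s[0])))
"
```

```text
screw [101.0381  99.932   24.    ] expect 100,100
carving ctr [ 4.8207  3.7051 71.    ]
[ 66.5882  13.4223 110.    ] 67.92752603436821 11.396525700917616
[  9.9446  66.6989 110.    ] 67.4362111874057 81.51985255648395
```

View pics/v5.png

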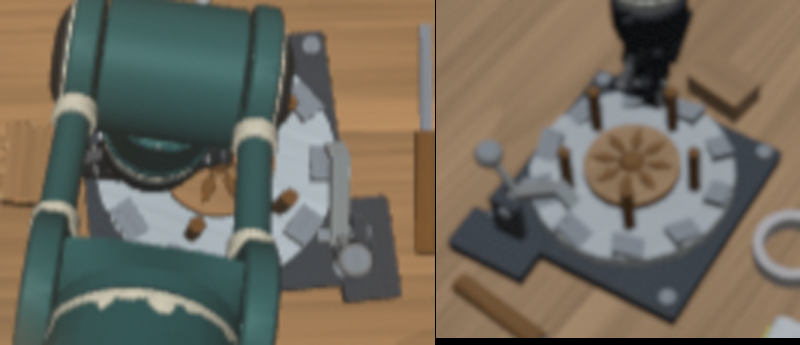

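Table is at about -25.5°, pawl still tipped back. About 10 mm more; then I back off and compare the tooth pattern with the initial top picture, since one tooth should make it coincide.

play_rows --pt "0.005 0 0 0 0" --pt "0.005 0 0 0 0" --pt "0 0 0 0 0" --pt "0 0 0 0 0" --pt "-0.012 0 0 0 0"

```text
time: 8.05
tool_pos: [0.5658, -0.0662, 0.0806]
tcp_rot: [-3.139, -0.124, -0.003]
wrist_force: [0.6, -0.1, -0.1]
width: -0.0
```

play_rows --pt "-0.008 0 0 0 0" --pt "0 0 -0.05 0 0" --pt "0 0 -0.05 0 0" --pt "-0.04 -0.04 -0.02 0 0" --pt "-0.04 -0.04 0 0 0"

```text
time: 8.68
tool_pos: [0.4715, 0.0069, 0.2031]
tcp_rot: [-3.139, -0.121, -0.009]
wrist_force: [0.1, 0.8, -0.0]
width: 0.003
```

play_rows --pt "-0.03 -0.05 0 0 0" --pt "0 -0.06 0 0 0" --pt "0 -0.06 0 0 0" --pt "0 -0.06 0 0 0" --pt "0 0 0 0 0"

```text
time: 9.3
tool_pos: [0.4217, 0.2367, 0.2004]
tcp_rot: [-3.137, -0.133, -0.001]
wrist_force: [0.1, -1.3, 0.4]
width: 0.001
```

Run:
```python
from h import *
st()
im=read_camera("top")[:,:,::-1].copy();cv2.imwrite("pics/top6.png",im)
a=cv2.imread("pics/top0.png")
# unwrap the tooth-top ring (z=58mm, r 81..103) and tally rotation by 1-D correlation
K=np.arange(0,360,.25)
def prof(img,r,z):
    g=cv2.cvtColor(img,6).astype(np.float32);o=[]
    for k in np.radians(K):
        pts=np.array([proj("top",C+R@np.array([q*np.cos(k),q*np.sin(k),z]),ci) for q in r],np.float32)
        o.append(cv2.remap(g,pts[:,0][None],pts[:,1][None],1).mean())
    return np.array(o)
ci=camera_info("top")
for r,z in(((.083,.088,.093,.098),.058),((.086,.094),.058)):
    p0,p1=prof(a,r,z),prof(im,r,z)
    m=(K>0)&(K<215)   # away from pawl (around 230-290deg)
    best=[]
    for s in np.arange(-40,40):
        q=np.roll(p1,s);best.append(np.corrcoef(q[m],p0[m])[0,1])
    i=int(np.argmax(best));print("shift deg (table now ahead by -this of tooth pattern)",np.arange(-40,40)[i]*.25,best[i],best[40])
b=cv2.addWeighted(a,.5,im,.5,0)
o=np.hstack([cv2.resize(x[175:290,265:395],None,fx=3,fy=3,interpolation=2) for x in(im,b)])
cv2.imwrite("pics/v6.png",o)
```

```text
t 9.3 tcp [0.4217 0.2367 0.2004] stand mm [-129.5  377.3  200.4] rot [-3.1375 -0.1331 -0.0005] F [ 0.1 -1.3  0.4] w 0.001
shift deg (table now ahead by -this of tooth pattern) -1.25 0.9916743439068559 0.9453634395064264
shift deg (table now ahead by -this of tooth pattern) -1.25 0.9930946763497838 0.944487942209211
```

View pics/v6.png

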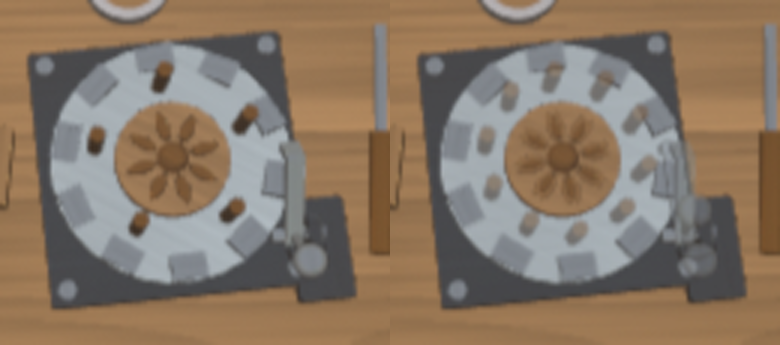

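The pattern matched with correlation 0.99 and is 1.25° short of a full tooth. Pawl still on its stop. There's plenty of time, so I'll go back and push the remaining 1.5 mm.

play_rows --pt "0.018 0.052 0 0 0" --pt "0.018 0.052 0 0 0" --pt "0.018 0.052 0 0 0" --pt "0.018 0.052 0 0 0" --pt "0.018 0.052 0 0 0"

```text
time: 9.98
tool_pos: [0.5327, -0.0223, 0.2003]
tcp_rot: [3.139, 0.12, -0.0]
wrist_force: [0.8, 0.8, 0.4]
width: 0.005
```

play_rows --pt "0.018 0.052 0 0 0" --pt "0 0 0 0 0" --pt "0 0 0.045 0 0" --pt "0 0 0.045 0 0" --pt "0 0 0.03 0 0"

```text
time: 10.6
tool_pos: [0.5524, -0.0693, 0.0779]
tcp_rot: [-3.138, -0.122, 0.006]
wrist_force: [-0.1, -0.7, -0.4]
width: -0.002
```

play_rows --pt "0 0 0 0 0" --pt "0 0 0 0 0"

```text
time: 10.85
tool_pos: [0.5556, -0.0693, 0.0816]
tcp_rot: [3.139, 0.123, 0.002]
wrist_force: [-0.5, -0.4, 0.9]
width: -0.002
```

```bash
python3 -c "
from h import *
st()"
```

```text
t 10.85 tcp [ 0.5556 -0.0693  0.0816] stand mm [-20.6  61.5  81.6] rot [3.1389 0.1233 0.0022] F [-0.5 -0.4  0.9] w -0.002
```

play_rows --pt "0.008 0 0 0 0" --pt "0.006 0 0 0 0" --pt "0.005 0 0 0 0" --pt "0.003 0 0 0 0" --pt "0.002 0 0 0 0"

```text
time: 11.48
tool_pos: [0.5784, -0.0671, 0.0801]
tcp_rot: [-3.139, -0.124, 0.004]
wrist_force: [-4.8, -0.1, 2.9]
width: -0.001
```

play_rows --pt "0 0 0 0 0" --pt "0 0 0 0 0"

```text
time: 11.72
tool_pos: [0.5786, -0.0671, 0.08]
tcp_rot: [-3.139, -0.124, 0.002]
wrist_force: [-1.6, -0.9, 1.7]
width: 0.001
```

```bash
python3 -c "
from h import *
st()"
```

```text
t 11.72 tcp [ 0.5786 -0.0671  0.08  ] stand mm [ 2.6 61.9 80. ] rot [-3.139  -0.1238  0.0016] F [-1.6 -0.9  1.7] w 0.001
```

play_rows --pt "0.001 0 0 0 0" --pt "0 0 0 0 0" --pt "-0.012 0 0 0 0" --pt "-0.012 0 0 0 0" --pt "0 0 -0.05 0 0"

```text
time: 12.35
tool_pos: [0.5506, -0.0683, 0.1259]
tcp_rot: [-3.137, -0.123, 0.017]
wrist_force: [0.4, 0.1, 0.3]
width: -0.002
```

play_rows --pt "0 0 -0.05 0 0" --pt "-0.018 -0.052 -0.02 0 0" --pt "-0.018 -0.052 0 0 0" --pt "-0.018 -0.052 0 0 0" --pt "-0.018 -0.052 0 0 0"

```text
time: 12.98
tool_pos: [0.4669, 0.1339, 0.2006]
tcp_rot: [-3.139, -0.123, -0.003]
wrist_force: [-0.3, 0.2, -0.1]
width: 0.0
```

play_rows --pt "-0.018 -0.052 0 0 0" --pt "-0.018 -0.052 0 0 0" --pt "0 0 0 0 0"

```text
time: 13.35
tool_pos: [0.422, 0.2362, 0.2004]
tcp_rot: [-3.137, -0.132, -0.001]
wrist_force: [-0.0, -0.4, 0.4]
width: 0.0
```

```bash
cat > chk.py <<'E'
from h import *
import sys
st()
im=read_camera("top")[:,:,::-1].copy();cv2.imwrite("pics/"+sys.argv[1],im)
a=cv2.imread("pics/top0.png");ci=camera_info("top")
K=np.arange(0,360,.25)
def prof(img):
    g=cv2.cvtColor(img,6).astype(np.float32)
    pts=np.array([[proj("top",C+R@np.array([q*np.cos(k),q*np.sin(k),.058]),ci) for q in(.083,.088,.093,.098)] for k in np.radians(K)],np.float32)
    return cv2.remap(g,pts[...,0],pts[...,1],1).mean(1)
p0,p1=prof(a),prof(im);m=(K>0)&(K<215);S=np.arange(-40,41)
b=[np.corrcoef(np.roll(p1,-s)[m],p0[m])[0,1] for s in S];i=int(np.argmax(b));print("ahead of start pattern deg",S[i]*.25,b[i])
E
python3 chk.py top7.png
```

```text
t 13.35 tcp [0.422  0.2362 0.2004] stand mm [-129.3  376.8  200.4] rot [-3.1374 -0.1324 -0.0007] F [-0.  -0.4  0.4] w 0.0
ahead of start pattern deg -0.25 0.9908730422686777
```

Now the table is within 0.25° of exactly one tooth back. Next I move behind the ball, on its -x side.

play_rows --pt "-0.002 0.058 0 0 0" --pt "-0.002 0.058 0 0 0" --pt "-0.002 0.058 0 0 0" --pt "-0.002 0.058 0 0 0" --pt "-0.002 0.058 0 0 0"

```text
time: 14.02
tool_pos: [0.4363, -0.0597, 0.2005]
tcp_rot: [3.139, 0.121, 0.002]
wrist_force: [1.4, -0.6, 0.1]
width: -0.001
```

play_rows --pt "-0.002 0.058 0 0 0" --pt "-0.002 0.058 0 0 0" --pt "-0.002 0.058 0 0 0" --pt "0 0.005 0 0 0" --pt "0 0 0 0 0"

```text
time: 14.65
tool_pos: [0.444, -0.2362, 0.2]
tcp_rot: [-3.139, -0.119, 0.001]
wrist_force: [-0.9, -0.2, -0.7]
width: 0.002
```

```bash
python3 -c "
from h import *
st();c=camera_info('wrist');im=read_camera('wrist');cv2.imwrite('pics/w8.png',im[:,:,::-1])
print(proj('w',C+R@np.array([-.103,-.092,.117]),c))"
```

```text
t 14.65 tcp [ 0.444  -0.2362  0.2   ] stand mm [-145.1  -96.   200. ] rot [-3.1387 -0.1191  0.0008] F [-0.9 -0.2 -0.7] w 0.002
[280.2168 151.8975]
```

View pics/w8.png

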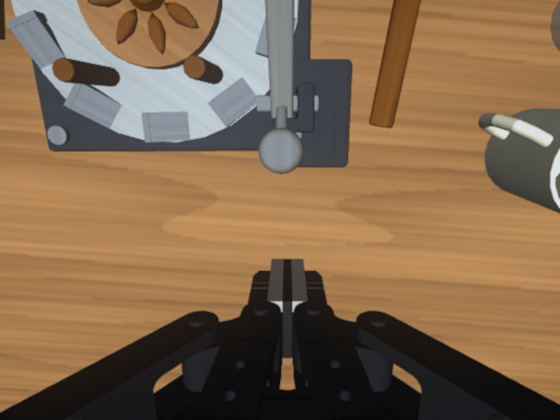

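The ball at (280,151) matches the predicted tipped pose. I descend and push it to +x.

play_rows --pt "0 -0.003 0.045 0 0" --pt "0 0 0.045 0 0" --pt "0 0 0.002 0 0" --pt "0.008 0 0 0 0" --pt "0.006 0 0 0 0"

```text
time: 15.32
tool_pos: [0.4612, -0.2318, 0.1109]
tcp_rot: [3.137, 0.125, 0.006]
wrist_force: [-0.5, 0.7, 0.6]
width: 0.002
```

play_rows --pt "0.006 0 0 0 0" --pt "0.005 0 0 0 0" --pt "0.005 0 0 0 0" --pt "0.005 0 0 0 0" --pt "0.005 0 0 0 0"

```text
time: 15.95
tool_pos: [0.485, -0.2291, 0.1082]
tcp_rot: [-3.139, -0.124, -0.0]
wrist_force: [0.6, 0.0, -0.9]
width: 0.0
```

play_rows --pt "0.005 0 0 0 0" --pt "0.003 0 0 0 0" --pt "0 0 0 0 0" --pt "0 0 0 0 0"

```text
time: 16.45
tool_pos: [0.4925, -0.2285, 0.1082]
tcp_rot: [-3.139, -0.124, 0.0]
wrist_force: [-0.4, 0.6, -0.3]
width: 0.002
```

```bash
python3 -c "
from h import *
st();c=camera_info('wrist');im=read_camera('wrist');cv2.imwrite('pics/w9.png',im[:,:,::-1])
print(proj('w',C+R@np.array([-.063,-.092,.123]),c),proj('w',C+R@np.array([-.0,-.092,.058]),c))"
```

```text
t 16.45 tcp [ 0.4925 -0.2285  0.1082] stand mm [-96.2 -92.1 108.2] rot [-3.1391 -0.1239  0.0003] F [-0.4  0.6 -0.3] w 0.002
[286.8302 212.3139] [286.5442  48.6734]
```

I've used all 12 views, so the rest is checked numerically. I retract, clear the arm, and compare the pawl region with the initial pictures.

play_rows --pt "-0.015 0 0 0 0" --pt "-0.02 0 0 0 0" --pt "0 0 -0.045 0 0" --pt "0 0 -0.045 0 0" --pt "0 -0.058 0 0 0"

```text
time: 17.12
tool_pos: [0.4553, -0.1769, 0.2034]
tcp_rot: [3.134, 0.115, 0.014]
wrist_force: [1.1, 0.1, 0.4]
width: 0.003
```

play_rows --pt "0 -0.058 0 0 0" --pt "0 -0.058 0 0 0" --pt "0 -0.058 0 0 0" --pt "0 -0.058 0 0 0" --pt "0 -0.058 0 0 0"

```text
time: 17.75
tool_pos: [0.4287, 0.1164, 0.1982]
tcp_rot: [3.139, 0.123, 0.001]
wrist_force: [0.8, 0.3, 0.0]
width: 0.003
```

play_rows --pt "0 -0.058 0 0 0" --pt "0 -0.058 0 0 0" --pt "0 0 0 0 0" --pt "0 0 0 0 0"

```text
time: 18.25
tool_pos: [0.4203, 0.2303, 0.1979]
tcp_rot: [3.138, 0.125, -0.001]
wrist_force: [0.6, -0.4, 0.8]
width: -0.001
```

```bash
python3 chk.py top9.png
python3 - <<'E'
from h import *
cv2.imwrite("pics/scene9.png",read_camera("scene")[:,:,::-1])
# Pawl-region differences against start (down) and, for scale, against the tipped picture
for n,f9,P in(("top","top9",["top0","top7"]),("scene","scene9",["scene0"])):
    im=cv2.imread(f"pics/{f9}.png").astype(float)
    for ref in P:
        r=cv2.imread(f"pics/{ref}.png").astype(float)
        for lab,s in(("ball down",(-63,-92,123)),("ball back",(-103,-92,117)),("nose",(-5,-92,60)),("arm",(-35,-92,74))):
            u,v=proj(n,C+R@np.array(s)/1000).round().astype(int);k=np.s_[v-4:v+5,u-4:u+5]
            print(n,ref,lab,(u,v),"mean abs diff",abs(im[k]-r[k]).mean().round(1))
    # bystanders: overall change map
    r=cv2.imread(f"pics/{P[0]}.png").astype(float);d=(abs(im-r).max(2)>25).astype(np.uint8)
    N,_,stt,_=cv2.connectedComponentsWithStats(d);print(n,[tuple(map(int,x)) for x in stt[1:] if x[4]>8])
# ball by template match: patch from start picture
for n,a,b in(("top","top0","top9"),("scene","scene0","scene9")):
    u,v=proj(n,C+R@np.array([-.063,-.092,.123])).round().astype(int)
    A=cv2.imread(f"pics/{a}.png");B=cv2.imread(f"pics/{b}.png")
    m=cv2.matchTemplate(B[v-30:v+31,u-30:u+31],A[v-7:v+8,u-7:u+8],5);_,mx,_,l=cv2.minMaxLoc(m);print(n,"ball patch shift",l[0]-23,l[1]-23,round(mx,3))
E
```

```text
t 18.25 tcp [0.4203 0.2303 0.1979] stand mm [-131.5  371.   197.9] rot [ 3.1381  0.125  -0.0012] F [ 0.6 -0.4  0.8] w -0.001
ahead of start pattern deg -0.25 0.9910910741182025
top top0 ball down (np.int64(366), np.int64(245)) mean abs diff 4.1
top top0 ball back (np.int64(368), np.int64(262)) mean abs diff 2.9
top top0 nose (np.int64(358), np.int64(226)) mean abs diff 4.5
top top0 arm (np.int64(361), np.int64(237)) mean abs diff 4.2
top top7 ball down (np.int64(366), np.int64(245)) mean abs diff 31.6
top top7 ball back (np.int64(368), np.int64(262)) mean abs diff 47.1
top top7 nose (np.int64(358), np.int64(226)) mean abs diff 27.0
top top7 arm (np.int64(361), np.int64(237)) mean abs diff 18.3
top [(316, 195, 8, 11, 62), (331, 198, 9, 12, 72), (301, 202, 8, 11, 66), (343, 210, 9, 11, 63), (320, 212, 4, 10, 13), (325, 215, 8, 8, 14), (294, 216, 7, 11, 58), (345, 226, 10, 11, 70), (296, 232, 7, 11, 58), (312, 233, 5, 7, 11), (36, 239, 150, 181, 14192), (337, 241, 10, 10, 59), (307, 245, 8, 9, 53), (323, 248, 9, 10, 63), (222, 404, 59, 16, 708)]
scene scene0 ball down (np.int64(197), np.int64(229)) mean abs diff 0.9
scene scene0 ball back (np.int64(184), np.int64(224)) mean abs diff 0.9
scene scene0 nose (np.int64(219), np.int64(252)) mean abs diff 1.5
scene scene0 arm (np.int64(209), np.int64(244)) mean abs diff 1.5
scene [(86, 0, 13, 20, 93), (90, 0, 47, 53, 1139), (249, 0, 31, 93, 2309), (105, 30, 65, 71, 2411), (61, 44, 49, 53, 695), (70, 81, 29, 19, 209), (242, 195, 6, 19, 90), (227, 197, 7, 18, 95), (255, 201, 14, 42, 310), (210, 205, 14, 43, 297), (247, 232, 7, 20, 102), (231, 238, 7, 16, 91)]
top ball patch shift 0 0 1.0
scene ball patch shift 0 0 0.999
```

```bash
python3 -c "
from workcell import finish_job
print(finish_job())"
```

```text
the job is handed in; nothing more can be done
None
```

The turntable is back by one tooth and the pawl is down between the teeth again. I handed the job in at about 18 s of the 51 s allowed.

- **What I did:** With shut fingertips I pushed the pawl ball back until the pawl rested on its stop. I then pushed the peg towards the stand's +x. The first check showed the table 1.25° short of a full tooth, so I pushed again by a small amount. Last, I tipped the ball forward, the pawl dropped, and I moved the arm clear.
- **Table:** the tooth pattern in the top view matches the start picture to within 0.25° of exactly one tooth back (correlation 0.99).
- **Pawl:** the ball sits at exactly its starting position in both the top and scene views, with no pixel shift. The nose and arm regions also look the same as at the start, so the pawl is fully down.
- **Bystanders:** in the comparison with the start pictures, only the pegs, the carving and the arm itself had changed.
- **Forces:** the wrist force stayed at about 6 N or less in every reading.
- **Not checked by eye:** I had used all 12 picture views by then, so the last check after the pawl dropped was by image comparison only. No check disagreed at the end.

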